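# Load a blood tube into the sprung cradle of a label reader

## Robot

A 6-joint arm with a two-finger parallel gripper is mounted at the origin on a cart in front of the work surface, level with it; the furniture and walls round the work are solid. World frame = base frame: x ahead of the robot, y to its left, z up, the work surface at z = 0. Lengths are in mm, angles in degrees, forces in N, time in s.
With the tool pointing down it reaches from about 300 to 850 mm from the base axis. Payload 4.2 kg.
Tool frame: the origin (TCP) lies midway between the tips of the shut fingers; the grasp point (between the pads) lies 19 mm behind it; z points along the fingers, y is the line along which they close (so a half turn about z gives the same grasp; the last joint's range is limited). The gripper opens to 91 mm and grips with 3 to 60 N. Pads are 32 mm wide; open, the fingers measure 118 mm over their backs; the gripper's body (76 mm by 178 mm) begins 60 mm behind the grasp point.
Start: joints at [70.703, 18.312, 89.639, -0, 72.044, -1.146], TCP at [179.131, 546.402, 213.976] pointing down, gripper open.
Joint ranges: [-177.97, 177.97], [-48.28, 115.42], [12.27, 149.76], [-77.06, 257.06], [2.81, 150.46], [-146.56, 146.56]. Speed limits (degrees/s): [147.25, 147.25, 180, 180, 180, 180].

## Interface

Orientations are given as [roll, pitch, yaw] about the fixed x, y, z axes, in that order (R = Rz(yaw) Ry(pitch) Rx(roll)).
In Python, from workcell import env gives the robot as it stands.
- The arm moves only by the shell command python3 drive.py 'ROWS' [OPENING] [FORCE]. ROWS is a JSON list of rows, 1 to 8 of them, each an object with the fields d (a list: dx, dy, dz in shares of the most that a row can go, 1 being 50 mm), turn_vec (a list: a rotation vector rx, ry, rz in parts of the range, where 1.0 means 90 degrees); a field left out counts as zero; each row shifts and turns the commanded pose from where the row before left it, along the tool's axes as they then stand; what a row does not reach is not made up. A row lasts 1/10 s, in which the tool goes at most 50 mm and 8.59 degrees, less where a joint would pass 70% of its speed; a pose out of reach is approached as far as the arm can. OPENING is the finger opening in mm, set as the command begins (- or left out keeps the last). The fingers move at their own pace and stop on an object; FORCE is the grip in N (left out, the last holds). Time passes only in rows, so rows that do not move let the fingers close. It prints the time, the measured TCP pose, the force, the opening and the grip force at its end. Shift and turn numbers lie between -1 and 1, and a call with a number outside is refused. Input that does not fit is refused with a message, and nothing moves.
- env.state(): the state, without advancing time (a new reading comes with each control period).
- env.grab_frame(name): name is "side" or "top"; returns the picture (384x512x3 uint8, blue, green, red); there is no depth.
- env.camera_model(name): a dict with "fx", "fy", "cx", "cy" (pixels), "T" (4x4, takes a point from camera to world coordinates). Camera axes: x right, y up, looking along -z (the intrinsics and any distortion apply to the point x, -y, -z); pixel columns grow to the right and rows downward; lengths in mm; the calibration is good to about 2 mm. A picture is of the moment at which its call begins. camera_model takes no time and is no camera call.
- env.job_done(): hands the job in; it is judged then, once.
The state is a dict: "time_s": time; "qpos": joint angles; "qvel": joint speeds; "effort": joint torques, N m; "ee_pos": TCP position; "ee_rot": TCP orientation; "force": force on the tool from outside, world axes, zero at the start; "torque": the same for the moment, N m; "gripper_width": finger opening in mm; "gripper_force": force on a finger pad.
Only numpy, scipy, OpenCV 4.12 (cv2) and the standard library are available. Lean on these libraries where they do the work, as an engineer would, in place of code of your own. Each camera call takes 0.05 s, during which the arm holds its last target. There are 200 camera calls.

## Task

Load the blood tube that lies on the cart into the label reader's cradle, cap against the sprung pusher and under its lip, closed end against the fixed stop. Feel for the height of the groove bed: let the tube settle level at the bottom of both V grooves while you still hold it, so that the grooves carry it, then let go and leave it there. Do it gently (press down with no more than 15 N) and leave the other things where they are.

Things in the scene. Friction and masses are not known exactly. Their poses are not given: they have to be found in the camera images.
- sample_tube: the only blood tube lying on the work surface (others stand in a rack): body 13 mm across, closed round end and a plain cap 16 mm across and 18 mm long at the other; 99 mm long in all, 14 g. Origin on its axis at the closed end; its z axis runs along the tube towards the cap (cap from 81 to 99 mm). Lying, its axis is 6.5 mm above the surface at the closed end and 8 mm at the cap.
- cradle: tube cradle of a label reader, fixed: base 164x64 mm, 12 mm high, its middle 12 mm in +x of the origin, which is on the work surface. x runs from the fixed stop to the sprung end, z up. The tube is to lie along x above y = 0, in the groove bed, between stop and pusher. Behind the pusher is its housing (x = 66 to 84 mm, 30 mm wide, top 56 mm above the surface).
- groove_bed: the fixed foot of the height-adjustable groove bed on the cradle's base, same origin and axes as the cradle. The bed's two V yokes move up and down together and were left stiffly somewhere in an 8 mm range, not reported: a tube lying in them has its axis 37 to 45 mm above the work surface. The level has to be found by feel, pressing down with under 15 N.
- grooves (a point): point midway between the two V yokes at the bed's highest level, 45 mm above the work surface. 90 degree grooves along x; yokes 10 mm thick, 33 mm wide, centred 31 mm either side of this point; V mouth 25 mm wide, rims 3 mm above the seated tube's axis. Between the yokes fingers have 52 mm of free room along x, and down to 31 mm below this point.
- seat (a point): where the centre of the tube's closed end comes with the bed at its highest (up to 8 mm lower with the bed lower): on the face of the fixed stop (26 mm wide, top 5 mm above this point), cradle frame (-50, 0, 45) mm; axes as the cradle's
- pusher_face (a point): point on the pusher's steel face at seat height; the face is 22 mm wide, 18 mm down and 12 mm up from here. At rest 93 mm from the seat: the 99 mm tube fits only with the spring pushed back 6 mm. A lip, 16 mm wide, reaches 7 mm in front of the face, underside 10.5 mm above this point: the cap cannot come from above, it must go under the lip along x.
- pusher (a joint): travel of the sprung pusher along cradle +x in m: 0 at rest, 0.006 with a tube seated, end of travel 0.013. The push back is 1.2 N at rest and grows by 0.3 N per mm, so 3 N with a tube seated. Rubbing on pusher and stop resists the tube's way down with up to about its push, and can hold a tube hanging above the grooves.
- oximeter: fingertip oximeter, 60x33x33 mm, a bystander; origin at the centre of its underside
- vial: small medicine vial standing, 24 mm across, 46 mm high, a bystander; origin at the centre of its underside
- plaster_box: card box 45x70x32 mm, a bystander; origin at the centre of its underside
- swab_box: card box 58x98x48 mm, a bystander; origin at the centre of its underside
- tube_holder: small clear plastic needle holder standing, 25 mm across, 56 mm high, a bystander; origin at the centre of its underside
- needle_box: card box 52x78x40 mm, a bystander; origin at the centre of its underside

How it is judged (in metres and radians):
On the way:
1. the tube lies settled in both grooves between stop and pusher while the fingers still hold it (x of sample_tube in the frame of seat between -0.003 and 0.003 m and y of sample_tube in the frame of seat between -0.0025 and 0.0025 m and z of sample_tube in the frame of seat between -0.0105 and 0.002 m and contact force between sample_tube and groove_bed above 0.02 N and angle between the z axis of sample_tube and the x axis of seat, either way round below 0.03 rad and value of joint pusher between 0.003 and 0.009 m and contact force between the fingers and sample_tube above 0.3 N), for 0.2 s.
At the end, for the whole second after the job is handed in: the tube is released and at rest, closed end within 3 mm of the stop, 2.5 mm sideways and +2 to -10.5 mm in height of the seat, level along the grooves within 0.03 rad, carried by the groove bed (over 0.02 N) rather than hanging between the ends, pusher 3 to 9 mm back (x of sample_tube in the frame of seat between -0.003 and 0.003 m and y of sample_tube in the frame of seat between -0.0025 and 0.0025 m and z of sample_tube in the frame of seat between -0.0105 and 0.002 m and contact force between sample_tube and groove_bed above 0.02 N and angle between the z axis of sample_tube and the x axis of seat, either way round below 0.03 rad and value of joint pusher between 0.003 and 0.009 m and linear speed of sample_tube below 0.01 m/s and contact force between the fingers and sample_tube below 0.05 N); the robot touches nothing.
It fails at once if the tube is pressed on the groove bed with more than 25 N (groove contacts added up, about 17 N straight down), or on the rest of the cradle with more than 40 N (contact force between sample_tube and cradle above 40 N or contact force between sample_tube and groove_bed above 25 N).
It fails at once if one of the other loose things is moved more than 2 cm (distance of any of oximeter, vial, plaster_box, swab_box, tube_holder, needle_box from where it was at the start of the episode above 0.02 m).
It also fails if it takes over 43 s, if anything falls off the work surface, if the arm or the gripper's body presses on something with over 40 N, if the wrist force passes 120 N, or if a joint passes its speed limit or range.

## Working session

There is one attempt and no reset: what is moved stays moved. The work goes in short steps, Python scripts to look and compute and a shell command to move; the robot and the scene stay as the last step left them, time stands still between calls to the robot, and variables do not carry over. Pictures are saved under pics/ and viewed, at most 10 in all, crops included, and the job is handed in when it is done.

```bash
ls; mkdir -p pics; python3 - <<'E'
from workcell import env
import cv2,numpy as np
np.set_printoptions(precision=3,suppress=True)
for n in("side","top"):
    cv2.imwrite(f"pics/{n}0.png",env.grab_frame(n)); print(n,env.camera_model(n))
print(env.state())
E
```

```text
drive.py
pics
workcell.py
side {'fx': 480.2576897103867, 'fy': 480.2576897103867, 'cx': 254.67538280339852, 'cy': 198.7778708271271, 'T': array([[  -0.88 ,    0.243,   -0.409,   29.472],
       [  -0.475,   -0.409,    0.779, 1031.831],
       [   0.022,    0.879,    0.475,  668.324],
       [   0.   ,    0.   ,    0.   ,    1.   ]])}
top {'fx': 465.27151877264106, 'fy': 465.27151877264106, 'cx': 254.69915605558882, 'cy': 187.22049278562568, 'T': array([[  -0.01 ,    0.996,   -0.092,  457.814],
       [  -1.   ,   -0.013,   -0.028,   14.961],
       [  -0.029,    0.092,    0.995, 1167.986],
       [   0.   ,    0.   ,    0.   ,    1.   ]])}
{'time_s': 0.1, 'qpos': array([70.702, 18.348, 89.699, -0.003, 72.045, -1.146]), 'qvel': array([-0.098, -0.164, -0.225,  0.047, -0.027, -0.025]), 'effort': array([ -0.   , -41.334, -23.251,   0.073,   0.042,  -0.   ]), 'ee_pos': array([178.999, 545.949, 213.201]), 'ee_rot': array([-179.908,    0.001,  161.849]), 'force': array([ 0.016,  0.228, -0.03 ]), 'torque': array([-0.009,  0.034,  0.006]), 'gripper_force': 0.0, 'gripper_width': 91.45505780168678}
```

View pics/top0.png

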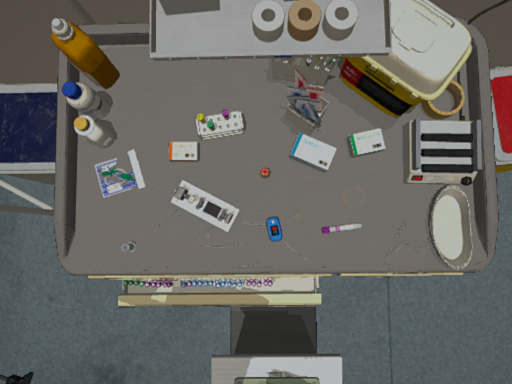

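View pics/side0.png

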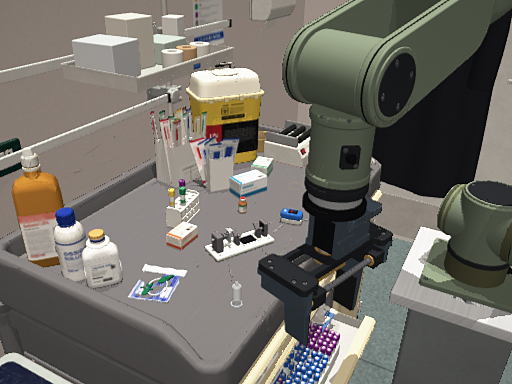

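The top view shows the tube with its purple cap at about (326,229) and its body out to (360,226). The cradle is at about (205,206), turned, and the oximeter at (274,229). In the side view the cradle is at about (240,241), and the arm hides the tube.

```bash
cat > h.py <<'E'
import numpy as np,cv2
from workcell import env
np.set_printoptions(precision=2,suppress=True)
def ray(n,p):
    m=env.camera_model(n);T=m["T"]
    d=np.array([(p[0]-m["cx"])/m["fx"],-(p[1]-m["cy"])/m["fy"],-1.])
    return T[:3,3],T[:3,:3]@d
def plane(n,p,z):
    o,d=ray(n,p);return o+d*(z-o[2])/d[2]
def tri(a,b):   # top pixel, side pixel
    o,d=ray("top",a);q,e=ray("side",b)
    s=np.linalg.lstsq(np.c_[d,-e],q-o,rcond=None)[0]
    P,Q=o+d*s[0],q+e*s[1];return (P+Q)/2,np.linalg.norm(P-Q)
def proj(n,P):
    m=env.camera_model(n);c=m["T"][:3,:3].T@(np.array(P)-m["T"][:3,3])
    return np.array([m["cx"]-m["fx"]*c[0]/c[2],m["cy"]+m["fy"]*c[1]/c[2]])
E
python3 - <<'E'
from h import *
t=cv2.imread("pics/top0.png");s=cv2.imread("pics/side0.png")
a=cv2.resize(t[165:245,160:260],None,fx=8,fy=8,interpolation=cv2.INTER_CUBIC)[:,:,:]
b=cv2.resize(s[205:270,195:295],None,fx=8,fy=8,interpolation=cv2.INTER_CUBIC)
cv2.imwrite("pics/ct.png",a[:600]);cv2.imwrite("pics/cs.png",b)
hsv=cv2.cvtColor(t,cv2.COLOR_BGR2HSV)
R=np.s_[210:245,310:375]
sub=hsv[R];g=t[R].astype(int)
bg=np.median(g.reshape(-1,3),0);m=(np.abs(g-bg).max(2)>40)
ys,xs=np.nonzero(m);pts=np.c_[xs+310,ys+210]
n,l,st,ce=cv2.connectedComponentsWithStats(m.astype(np.uint8));k=1+np.argmax(st[1:,4]);ys,xs=np.nonzero(l==k)
pts=np.c_[xs+310,ys+210].astype(np.float32)
print(bg,len(pts),cv2.minAreaRect(pts))
vx,vy,x0,y0=cv2.fitLine(pts,cv2.DIST_L2,0,.01,.01).ravel()
u=(pts-[x0,y0])@[vx,vy]
for e in(u.min()-.5,u.max()+.5):
    p=[x0+vx*e,y0+vy*e];print(p,plane("top",p,7.5))
pu=(l==k)&(sub[...,0]>130)&(sub[...,0]<170)&(sub[...,1]>100);ys,xs=np.nonzero(pu);print("cap",xs.mean()+310,ys.mean()+210,pu.sum())
print(plane("top",(205,206),10),plane("top",(274,229),15))
E
```

```text
[104. 109. 112.] 174 ((340.9901123046875, 227.90098571777344), (5.572208404541016, 38.60744094848633), 84.2894058227539)
[np.float32(321.2549), np.float32(230.0637)] [ 456.75 -116.03    7.5 ]
[np.float32(360.6479), np.float32(225.15599)] [ 467.81 -213.29    7.5 ]
cap 325.5853658536585 229.46341463414635 41
[519.66 172.26  10.  ] [460.59   0.85  15.  ]
```

View pics/ct.png

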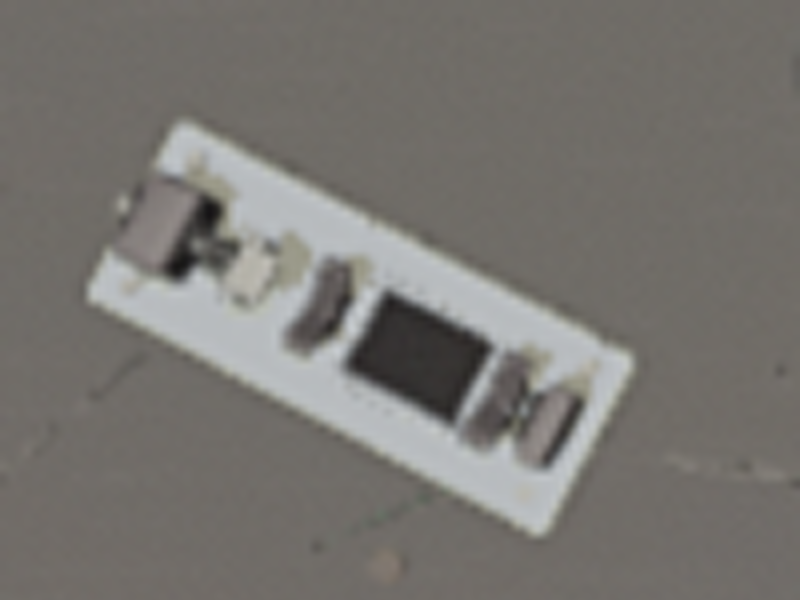

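View pics/cs.png

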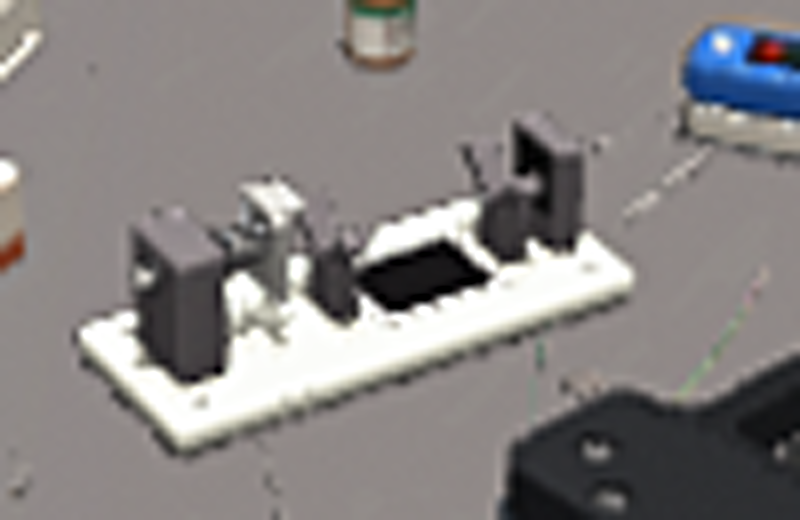

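The top crop shows the cradle: housing at crop (165,225), pusher and lip at (250,275), yokes at (320,305) and (500,400), stop at (555,425). The base corners are at (182,120), (635,355), (545,535) and (90,298). The side crop shows the same parts with corners at (80,338), (180,450) and (632,275). The cap end and the housing both point towards +y.

```bash
python3 - <<'E'
from h import *
t=cv2.imread("pics/top0.png");s=cv2.imread("pics/side0.png")
T=lambda x,y:(x/8+160-.44,y/8+165-.44);S=lambda x,y:(x/8+195-.44,y/8+205-.44)
for n,a,b in [("c+x+y",(182,120),(80,338)),("c+x-y",(90,298),(180,450)),("c-x-y",(545,535),(632,275)),
  ("yoke+ -y corner top",(300,353),(350,320)),]:
    print(n,*tri(T(*a),S(*b)))
g=t.astype(int);R=np.s_[170:240,160:250]
m=(g[R].min(2)>150).astype(np.uint8)
m=cv2.morphologyEx(m,cv2.MORPH_CLOSE,np.ones((15,15)))
c=max(cv2.findContours(m,0,2)[0],key=cv2.contourArea)
r=cv2.minAreaRect(c);bx=cv2.boxPoints(r)+[160,170]
P=np.array([plane("top",p,12) for p in bx]);print(r,"\n",P)
ctr=P.mean(0);L=sorted([(np.linalg.norm(P[i]-P[i-1]),i) for i in range(4)]);print(L)
i=L[-1][1];d=P[i]-P[i-1];d=d/np.linalg.norm(d);d*=np.sign(d[1]);o=ctr-12*d;o[2]=0
yaw=np.degrees(np.arctan2(d[1],d[0]));print("ctr",ctr,"yaw",yaw,"origin",o)
# features along cradle axis, from top crop pixel at given heights
l=np.array([-d[1],d[0],0])
for n,p,z in [("stop top mid",(558,425),50),("yoke- mid",(503,400),44),("yoke+ mid",(320,305),44),("lip mid",(250,272),57),("housing mid",(160,225),56)]:
    q=plane("top",T(*p),z)-o;print(n,q@d,q@l)
E
```

```text
c+x+y [586.2  229.29   8.56] 1.950368838169278
c+x-y [531.07 259.     5.32] 0.9664304325517923
c-x-y [455.23 115.52  10.13] 1.226658982219066
yoke+ -y corner top [512.75 190.98  17.53] 0.17544401648421518
((44.14099884033203, 35.23210906982422), (65.7634048461914, 25.243459701538086), 27.758541107177734) 
 [[532.94 261.98  12.  ]
 [588.78 232.64  12.  ]
 [510.13  86.83  12.  ]
 [455.11 116.42  12.  ]]
[(np.float64(62.46612517635117), 3), (np.float64(63.07951788535943), 1), (np.float64(165.06061929125804), 0), (np.float64(165.67414409339096), 2)]
ctr [521.74 174.47  12.  ] yaw 61.65702980324315 origin [516.04 163.9    0.  ]
stop top mid -61.98387908312999 -2.3929719554062814
yoke- mid -43.16506467853826 -1.2167602366735935
yoke+ mid 19.705805049655222 -0.7506977345957093
lip mid 41.058564650683444 0.09366161757240121
housing mid 72.12834398268002 0.2676609917963759
```

Units first: shifts go in shares of 50 mm and turns go in shares of 90 degrees. So -37 mm is -0.74, -31 mm is -0.62.

```bash
python3 drive.py '[{"d": [-0.62,-0.74,0]},{"d": [-0.62,-0.74,0]},{"d": [-0.62,-0.74,0]},{"d": [-0.62,-0.74,0]},{"d": [-0.62,-0.74,0]},{"d": [-0.62,-0.74,0]},{"d": [-0.62,-0.74,0]},{"d": [-0.62,-0.74,0]}]' 50
python3 drive.py '[{"d": [-0.62,-0.74,0]},{"d": [-0.62,-0.74,0]},{"d": [-0.62,-0.74,0]},{"d": [-0.62,-0.74,0]},{"d": [-0.62,-0.74,0]},{"d": [-0.62,-0.74,0]},{"d": [-0.62,-0.74,0]},{"d": [-0.62,-0.74,0]}]'
python3 drive.py '[{"d": [0,0,0.2],"turn_vec": [0,0,0.0911]},{"d": [0,0,0.2],"turn_vec": [0,0,0.0911]},{"d": [0,0,0.2],"turn_vec": [0,0,0.0911]},{"d": [0,0,0.2],"turn_vec": [0,0,0.0911]},{"d": [0,0,0.2],"turn_vec": [0,0,0.0911]},{"d": [0,0,0.2],"turn_vec": [0,0,0.0911]},{"d": [0,0,0.2],"turn_vec": [0,0,0.0911]},{"d": [0,0,0.2],"turn_vec": [0,0,0.0878]}]'
python3 - <<'E'
from h import *
for n in("side","top"): cv2.imwrite(f"pics/{n}1.png",env.grab_frame(n))
E
```

```text
time_s: 0.9
ee_pos: [322.6, 186.0, 213.9]
ee_rot: [180.0, 0.0, 161.9]
force: [1.4, 0.5, 0.2]
gripper_width: 50.2
gripper_force: 0.0
time_s: 1.7
ee_pos: [466.1, -172.7, 213.6]
ee_rot: [180.0, -0.0, 161.8]
force: [-0.1, 0.9, 0.3]
gripper_width: 50.0
gripper_force: 0.0
time_s: 2.5
ee_pos: [465.7, -170.5, 133.2]
ee_rot: [-180.0, -0.0, 96.2]
force: [0.2, 0.5, 0.6]
gripper_width: 50.1
gripper_force: 0.0
```

View pics/side1.png

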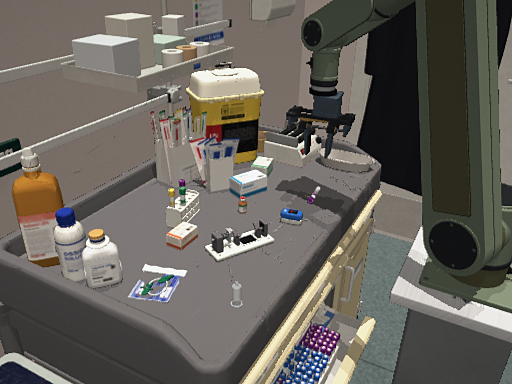

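The side view now shows the tube clear, with its cap at about (311,200) and body up to (318,190). The arm is above and behind it, and the cradle is fully visible at (240,241).

```bash
python3 - <<'E'
from h import *
s=cv2.imread("pics/side1.png");t=cv2.imread("pics/top0.png")
def purple(im,x0,x1,y0,y1):
    h=cv2.cvtColor(im[y0:y1,x0:x1],cv2.COLOR_BGR2HSV)
    m=(h[...,0]>130)&(h[...,0]<172)&(h[...,1]>70);ys,xs=np.nonzero(m);w=h[...,1][m].astype(float)
    return np.array([(xs*w).sum(),(ys*w).sum()])/w.sum()+[x0,y0],m.sum()
a,na=purple(t,312,340,220,240);b,nb=purple(s,295,335,180,215);print(a,na,b,nb,tri(a,b))
g=s[180:212,298:332].astype(int);m=(g.min(2)>150).astype(np.uint8);ys,xs=np.nonzero(m);print("body side",xs.mean()+298,ys.mean()+180,m.sum())
g=t[215:240,312:372].astype(int);m2=(g.min(2)>150);ys2,xs2=np.nonzero(m2);print("body top",xs2.mean()+312,ys2.mean()+215)
print(tri((xs2.mean()+312,ys2.mean()+215),(xs.mean()+298,ys.mean()+180)))
cv2.imwrite("pics/cs1.png",np.hstack([cv2.resize(s[178:213,295:335],None,fx=10,fy=10,interpolation=cv2.INTER_CUBIC),cv2.resize(t[210:245,325-13:325+27],None,fx=10,fy=10,interpolation=cv2.INTER_CUBIC)]))
# finger shadow-free check of gripper vs camera in top
t1=cv2.imread("pics/top1.png")
print(proj("top",env.state()["ee_pos"]))
E
```

```text
[327.12 229.44] 60 [310.53 199.43] 37 (array([ 457.54, -130.87,    6.8 ]), np.float64(1.3149448778193742))
body side 316.0 190.95652173913044 23
body top 346.3867924528302 226.93396226415095
(array([ 461.71, -178.13,   12.33]), np.float64(4.449697928369397))
[352.24 226.1 ]
```

View pics/cs1.png

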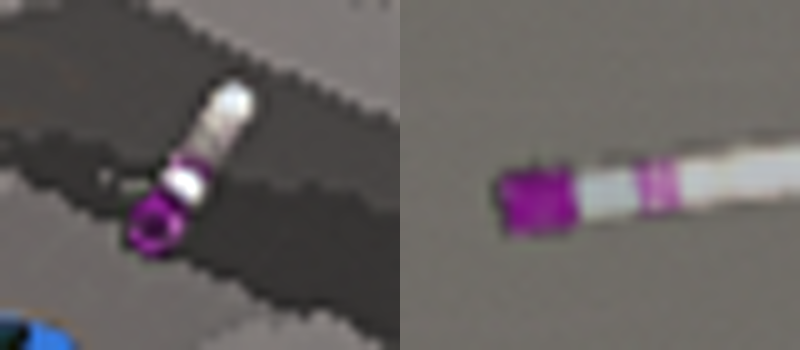

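The crop's left half shows the cap at crop (155,225) and a white-labelled body up to (235,100). The right half (top view) has the cap from crop x=500 to 578. Cap height triangulates to about 7 mm, which agrees with the text. Next I descend and grip.

To row units: 40 mm is 0.8, -2.8 mm is -0.056.

```bash
python3 drive.py '[{"d": [-0.036,-0.056,0.6]},{"d": [0,0,0.8]},{"d": [0,0,0.6]},{"d": [0,0,0.3]},{"d": [0,0,0.16]},{"d": [0,0,0.1]},{},{}]' 40 20
python3 drive.py '[{},{},{},{},{},{},{},{}]' 5 20
```

```text
time_s: 3.4
ee_pos: [464.2, -173.0, 6.7]
ee_rot: [179.9, 0.0, 96.6]
force: [0.4, -0.4, -0.0]
gripper_width: 39.8
gripper_force: 0.0
time_s: 4.2
ee_pos: [463.6, -172.8, 6.0]
ee_rot: [180.0, 0.0, 96.5]
force: [0.1, -0.2, 2.3]
gripper_width: 12.4
gripper_force: 20.0
```

To row units: 2 mm is 0.04, 1 mm is 0.02.

```bash
python3 drive.py '[{},{},{"d": [0,0,0.04]},{"d": [0,0,0.02]},{}]' 25 20
python3 drive.py '[{},{},{},{},{},{}]' 5 20
```

```text
time_s: 4.7
ee_pos: [463.2, -172.7, 2.6]
ee_rot: [-180.0, -0.0, 96.5]
force: [-0.8, -0.2, 0.2]
gripper_width: 24.4
gripper_force: 0.0
time_s: 5.3
ee_pos: [463.5, -172.7, 2.9]
ee_rot: [180.0, -0.0, 96.6]
force: [0.3, -0.7, 0.6]
gripper_width: 12.4
gripper_force: 20.0
```

To row units: 44 mm is 0.88, -40 mm is -0.8.

```bash
python3 drive.py '[{"d": [0,0,-0.2]},{"d": [0,0,-0.7]},{"d": [0,0,-0.8]},{"d": [0,0,-0.8]},{"d": [0.88,0.22,0]},{"d": [0.88,0.22,0]},{"d": [0.88,0.22,0]},{"d": [0.88,0.22,0]}]'
python3 drive.py '[{"d": [0.88,0.22,0]},{"d": [0.88,0.22,0]},{"d": [0.88,0.22,0],"turn_vec": [0,0,0.0778]},{"turn_vec": [0,0,0.0778]},{"turn_vec": [0,0,0.0778]},{"turn_vec": [0,0,0.0778]},{"turn_vec": [0,0,0.0778]},{"turn_vec": [0,-0.0111,0]}]'
python3 drive.py '[{},{}]'
python3 - <<'E'
from h import *
for n in("side","top"): cv2.imwrite(f"pics/{n}2.png",env.grab_frame(n))
s=cv2.imread("pics/side2.png");t=cv2.imread("pics/top2.png")
p=proj("top",[512,156,100]).astype(int);q=proj("side",[512,156,70]).astype(int);print(p,q)
f=lambda im,c,w,h:cv2.resize(im[c[1]-h:c[1]+h,c[0]-w:c[0]+w],None,fx=5,fy=5,interpolation=cv2.INTER_CUBIC)
cv2.imwrite("pics/c2.png",np.hstack([f(t,p,40,50),f(s,q,40,50)]))
E
```

```text
time_s: 6.1
ee_pos: [487.2, 8.7, 129.0]
ee_rot: [179.9, 0.0, 96.5]
force: [1.3, -0.3, -0.2]
gripper_width: 12.1
gripper_force: 20.0
time_s: 6.9
ee_pos: [504.5, 141.7, 128.7]
ee_rot: [180.0, 1.0, 61.5]
force: [0.7, 1.3, 0.5]
gripper_width: 12.2
gripper_force: 20.0
time_s: 7.1
ee_pos: [504.9, 142.2, 128.2]
ee_rot: [180.0, 1.0, 61.7]
force: [-0.3, -0.3, -0.7]
gripper_width: 12.4
gripper_force: 20.0
[206 207] [245 219]
```

View pics/c2.png

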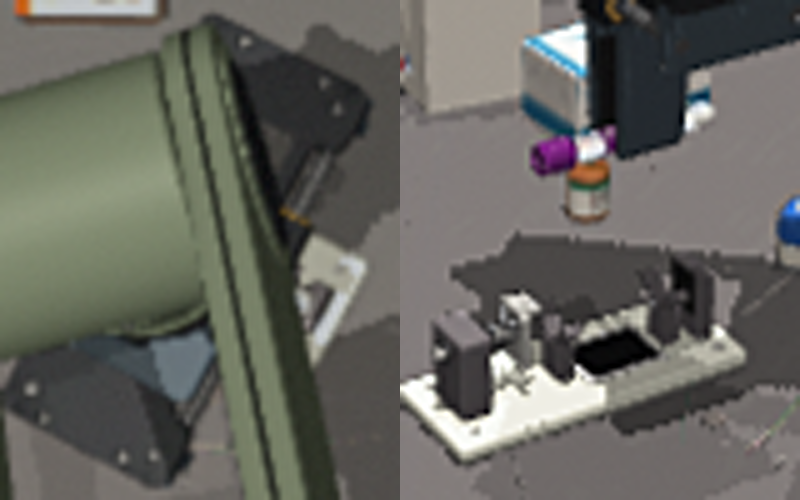

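The left half shows the arm hiding the cradle from above. The right half shows the tube held level, cap end at crop (535,157), with the cradle free below it. I'll check the side camera against the known held cap position, then re-measure the cradle from the side.

```bash
python3 - <<'E'
from h import *
s=cv2.imread("pics/side2.png");s1=cv2.imread("pics/side1.png")
st=env.state();p=st["ee_pos"];print(p,st["ee_rot"])
def purple(im,x0,x1,y0,y1):
    h=cv2.cvtColor(im[y0:y1,x0:x1],cv2.COLOR_BGR2HSV)
    m=((h[...,0]>130)&(h[...,0]<172)&(h[...,1]>70)).astype(np.uint8)
    n,l,stt,c=cv2.connectedComponentsWithStats(m);k=1+np.argmax(stt[1:,4]);return c[k]+[x0,y0],stt[k]
b,stt=purple(s,225,255,185,210);print("cap px",b,stt)
y=np.radians(61.66);d=np.array([np.cos(y),np.sin(y),0]);l=np.array([-d[1],d[0],0])
C=p+49*d+[0,0,4.3];print("pred cap",proj("side",C), "tip",proj("side",C+9*d),"back",proj("side",C-9*d))
bias=b-proj("side",C)
# cradle from side1, base white mask
g=s1[200:275,190:290].astype(int);m=(g.min(2)>165).astype(np.uint8);m=cv2.morphologyEx(m,cv2.MORPH_OPEN,np.ones((2,2)))
n,L,stt,c=cv2.connectedComponentsWithStats(m);k=1+np.argmax(stt[1:,4])
mm=cv2.morphologyEx((L==k).astype(np.uint8),cv2.MORPH_CLOSE,np.ones((9,9)))
h=cv2.convexHull(max(cv2.findContours(mm,0,2)[0],key=cv2.contourArea)).reshape(-1,2)+[190,200]
print("hull",h.tolist())
O=np.array([516.04,163.9,0])
for n,X in [("+x+y",(94,32)),("+x-y",(94,-32)),("-x-y",(-70,-32)),("-x+y",(-70,32))]:
    for z in(12,0):
        print(n,z,proj("side",O+X[0]*d+X[1]*l+[0,0,z]))
E
```

```text
[504.8  142.01 128.04] [-180.      1.     61.61]
cap px [235.28 199.69] [ 6 11  9  8 58]
pred cap [234.11 200.36] tip [230.79 201.31] back [237.41 199.41]
hull [[270, 236], [274, 239], [274, 241], [254, 248], [228, 257], [219, 260], [218, 260], [206, 248], [206, 247], [207, 246], [210, 245], [268, 236]]
+x+y 12 [215.64 258.87]
+x+y 0 [215.73 263.07]
+x-y 12 [202.72 245.68]
+x-y 0 [202.87 249.79]
-x-y 12 [258.97 227.14]
-x-y 0 [258.85 231.07]
-x+y 12 [273.21 238.72]
-x+y 0 [273.02 242.74]
```

Side and top agree within about 1.5 mm, and the measured cap position matches the prediction from the arm's pose. Next: back off to clear the lip, come lower and tilt the closed end up.

To row units: 30 mm is 0.6, -2.4 mm is -0.048, -3.5 degrees / 90 = -0.0389.

```bash
python3 drive.py '[{"d": [-0.048,-0.01,0.6]},{"d": [0,0,0.6]},{"d": [0,0,0.16],"turn_vec": [0,-0.0333,0]},{"turn_vec": [0,-0.0389,0]},{},{}]'
python3 - <<'E'
from h import *
s=env.grab_frame("side")
cv2.imwrite("pics/s3.png",cv2.resize(s[185:270,190:290],None,fx=7,fy=7,interpolation=cv2.INTER_CUBIC))
p=env.state()["ee_pos"]-[516.04,163.9,0];y=np.radians(61.66)
print(p[0]*np.cos(y)+p[1]*np.sin(y),-p[0]*np.sin(y)+p[1]*np.cos(y),p[2])
E
```

```text
time_s: 7.8
ee_pos: [502.7, 139.3, 60.0]
ee_rot: [-180.0, 7.4, 61.6]
force: [-0.0, 0.1, -0.3]
gripper_width: 12.0
gripper_force: 20.0
-28.26339772735664 0.05092364195790822 60.159872151961586
```

View pics/s3.png

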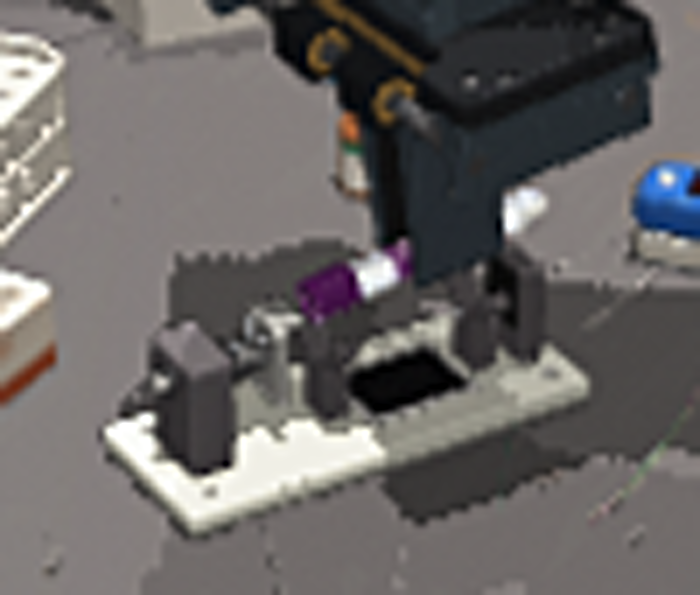

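The crop shows the cap tip at (300,295), just in front of and above the lip at (280,320), with the closed end up at (540,200) over the stop. That is as planned, so I lower it and slide it in while watching the force.

To row units: 4 mm is 0.08, 3.7 mm is 0.074.

```bash
python3 drive.py '[{"d": [0.01,0,0.08]},{"d": [0.01,0,0.08]},{"d": [0.01,0,0.074]},{},{}]'
python3 drive.py '[{"d": [0.04,0,-0.0052]},{"d": [0.04,0,-0.0052]},{"d": [0.04,0,-0.0052]},{"d": [0.04,0,-0.0052]},{},{}]'
```

```text
time_s: 8.35
ee_pos: [502.5, 138.9, 48.2]
ee_rot: [-180.0, 7.5, 61.5]
force: [-0.4, -0.0, 1.0]
gripper_width: 12.4
gripper_force: 20.0
time_s: 8.95
ee_pos: [506.5, 146.2, 48.1]
ee_rot: [-180.0, 7.5, 61.6]
force: [-1.0, -0.5, -0.7]
gripper_width: 12.2
gripper_force: 20.0
```

To row units: 1.5 mm is 0.03, -0.2 mm is -0.004.

```bash
python3 drive.py '[{"d": [0.03,0,-0.004]},{"d": [0.03,0,-0.004]},{"d": [0.03,0,-0.004]},{},{}]'
python3 drive.py '[{"d": [0.03,0,-0.004]},{"d": [0.03,0,-0.004]},{"d": [0.02,0,-0.0026]},{},{}]'
python3 drive.py '[{"d": [0.03,0,-0.004]},{"d": [0.03,0,-0.004]},{"d": [0.02,0,-0.0026]},{},{}]'
python3 - <<'E'
from h import *
s=env.grab_frame("side")
cv2.imwrite("pics/s4.png",cv2.resize(s[200:260,195:285],None,fx=8,fy=8,interpolation=cv2.INTER_CUBIC))
E
```

```text
time_s: 9.45
ee_pos: [508.7, 150.2, 48.2]
ee_rot: [-180.0, 7.5, 61.5]
force: [-0.5, -0.3, 0.6]
gripper_width: 13.0
gripper_force: 20.0
time_s: 9.95
ee_pos: [510.4, 153.5, 48.1]
ee_rot: [-180.0, 7.5, 61.6]
force: [-1.2, -3.0, 0.5]
gripper_width: 12.5
gripper_force: 20.0
time_s: 10.45
ee_pos: [512.3, 157.1, 48.1]
ee_rot: [-180.0, 7.5, 61.6]
force: [-1.4, -3.2, -0.2]
gripper_width: 12.5
gripper_force: 20.0
```

View pics/s4.png

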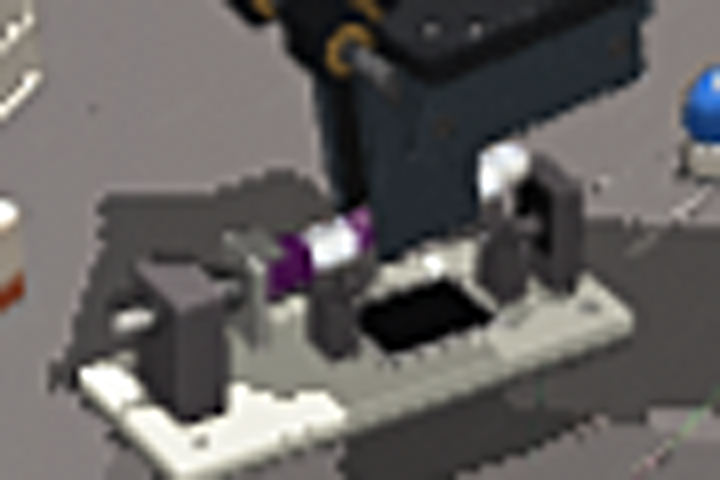

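The crop shows the cap at (290,265) under the lip and against the pusher. The pusher rod sticks out behind the housing at (130,320), and the closed end at (505,165) is inside the stop. The push of about 3.5 N matches 7–8 mm of travel. Now I level the tube about the cap.

To row units: 2 mm is 0.04, 0.64 mm is 0.0128, 2.2 degrees / 90 = 0.0244.

```bash
python3 drive.py '[{"d": [0.0128,0,0.04],"turn_vec": [0,0.0244,0]},{},{}]'
python3 drive.py '[{"d": [0.011,0,0.04],"turn_vec": [0,0.0244,0]},{},{}]'
python3 drive.py '[{"d": [0.009,0,0.04],"turn_vec": [0,0.0233,0]},{},{},{}]'
```

```text
time_s: 10.8
ee_pos: [512.4, 157.4, 46.1]
ee_rot: [-180.0, 5.3, 61.5]
force: [-1.8, -2.9, -0.0]
gripper_width: 12.1
gripper_force: 20.0
time_s: 11.1
ee_pos: [512.8, 157.9, 44.1]
ee_rot: [-180.0, 3.1, 61.5]
force: [-1.4, -2.8, -1.3]
gripper_width: 12.4
gripper_force: 20.0
time_s: 11.5
ee_pos: [513.1, 158.4, 42.1]
ee_rot: [-180.0, 1.0, 61.6]
force: [-2.3, -2.6, 0.1]
gripper_width: 12.7
gripper_force: 20.0
```

To row units: 1 mm is 0.02, -0.5 mm is -0.01.

```bash
python3 drive.py '[{"d": [-0.01,0,0.02]},{"d": [-0.01,0,0]},{"d": [-0.01,0,0]},{}]'
python3 drive.py '[{"d": [0,0,0.01]},{"d": [0,0,0.01]},{},{}]'
python3 drive.py '[{"d": [0,0,0.01]},{"d": [0,0,0.01]},{},{}]'
```

```text
time_s: 11.9
ee_pos: [512.5, 157.0, 41.3]
ee_rot: [180.0, 1.0, 61.5]
force: [-2.1, -1.6, 0.9]
gripper_width: 12.4
gripper_force: 20.0
time_s: 12.3
ee_pos: [512.5, 156.8, 40.1]
ee_rot: [180.0, 1.0, 61.5]
force: [-1.5, -2.6, 1.3]
gripper_width: 12.5
gripper_force: 20.0
time_s: 12.7
ee_pos: [512.3, 156.8, 39.1]
ee_rot: [180.0, 1.0, 61.5]
force: [-0.7, -2.8, -0.2]
gripper_width: 12.3
gripper_force: 20.0
```

To row units: 0.5 mm is 0.01.

```bash
for i in 1; do :; done; python3 drive.py '[{"d": [0,0,0.01]},{"d": [0,0,0.01]},{},{}]'
python3 drive.py '[{"d": [0,0,0.01]},{},{}]'
python3 drive.py '[{"d": [0,0,0.01]},{},{}]'
python3 drive.py '[{"d": [0,0,0.01]},{},{}]'
```

```text
time_s: 13.1
ee_pos: [512.3, 156.9, 38.2]
ee_rot: [180.0, 1.0, 61.5]
force: [-1.0, -3.1, 2.2]
gripper_width: 12.7
gripper_force: 20.0
time_s: 13.4
ee_pos: [512.3, 156.8, 38.1]
ee_rot: [180.0, 1.0, 61.6]
force: [-1.3, -3.5, 5.4]
gripper_width: 12.8
gripper_force: 20.0
time_s: 13.7
ee_pos: [512.4, 156.8, 38.0]
ee_rot: [180.0, 1.0, 61.6]
force: [-3.5, -3.0, 8.3]
gripper_width: 12.3
gripper_force: 20.0
time_s: 14.0
ee_pos: [512.4, 156.8, 37.9]
ee_rot: [180.0, 1.0, 61.6]
force: [-4.1, -3.6, 11.4]
gripper_width: 12.6
gripper_force: 20.0
```

Units first: shifts go in shares of 50 mm and turns go in shares of 90 degrees. So -0.7 mm is -0.014.

```bash
python3 drive.py '[{"d": [0,0,-0.014]},{},{}]'
python3 drive.py '[{"d": [0,-0.01,0]},{},{}]'
python3 drive.py '[{"d": [0,-0.01,0]},{},{}]'
python3 drive.py '[{"d": [0,-0.01,0]},{},{}]'
```

```text
time_s: 14.3
ee_pos: [512.4, 156.8, 38.0]
ee_rot: [180.0, 1.0, 61.6]
force: [-3.3, -3.8, 6.7]
gripper_width: 12.3
gripper_force: 20.0
time_s: 14.6
ee_pos: [512.4, 156.9, 38.0]
ee_rot: [179.9, 1.0, 61.6]
force: [-1.5, -3.6, 7.1]
gripper_width: 12.1
gripper_force: 20.0
time_s: 14.9
ee_pos: [512.3, 156.9, 38.0]
ee_rot: [179.9, 1.0, 61.6]
force: [-1.1, -5.6, 5.8]
gripper_width: 12.4
gripper_force: 20.0
time_s: 15.2
ee_pos: [512.3, 156.9, 38.0]
ee_rot: [179.8, 1.0, 61.6]
force: [0.8, -6.5, 4.8]
gripper_width: 12.3
gripper_force: 20.0
```

To row units: 1 mm is 0.02.

```bash
cat > st.py <<'E'
from h import *
import sys
s=env.state();y=np.radians(61.66);d=np.array([np.cos(y),np.sin(y),0]);l=np.array([-d[1],d[0],0]);p=s["ee_pos"]-[516.04,163.9,0]
print("x,y,z",p@d,p@l,p[2],"pitch",s["ee_rot"][1],"F x,y,z",s["force"]@d,s["force"]@l,s["force"][2],"M about y",s["torque"]@l)
E
python3 drive.py '[{"d": [0,0.02,0]},{},{}]' >/dev/null;python3 st.py
python3 drive.py '[{"turn_vec": [0,0.0078,0]},{},{}]' >/dev/null;python3 st.py
python3 drive.py '[{"turn_vec": [0,0.0078,0]},{},{}]' >/dev/null;python3 st.py
python3 drive.py '[{"turn_vec": [0,-0.0156,0]},{},{}]' >/dev/null;python3 st.py
python3 drive.py '[{"turn_vec": [0,-0.0078,0]},{},{}]' >/dev/null;python3 st.py
python3 drive.py '[{"turn_vec": [0,-0.0078,0]},{},{}]' >/dev/null;python3 st.py
```

```text
x,y,z -7.947625713533912 -0.08198512327971841 38.02114726114559 pitch 0.9701669361130398 F x,y,z -5.183265313389492 0.29399490813953166 6.762658740130759 M about y 0.8900417476443423
x,y,z -7.8298444144927055 -0.09652216221103815 38.00963598945623 pitch 0.2555020705260492 F x,y,z -3.8805473906720103 0.19128603604436023 7.004505060673284 M about y 0.9558581565467793
x,y,z -7.759370220497788 -0.06296146825250482 37.94688356908037 pitch -0.4482788005189935 F x,y,z -2.651917662303071 0.7488644454743826 6.095865209482001 M about y 0.9156713122927602
x,y,z -7.6993485718285735 -0.06052915710954121 37.942052502773315 pitch 0.9626419828723495 F x,y,z -4.633600109168695 0.08266575053135305 5.537506837795714 M about y 0.7373813327958021
x,y,z -7.6491242746515296 -0.03839254553183924 37.99895248323606 pitch 1.6427614857149997 F x,y,z -4.259495569690008 0.1862644694044453 7.397330054648305 M about y 0.690056634765104
x,y,z -7.588716167443664 -0.008354753331385023 38.029233357132114 pitch 2.337018316617651 F x,y,z -4.093683537155725 0.7960893687930626 6.9236654830014075 M about y 0.6423815452449936
```

To row units: 1.4 degrees / 90 = 0.0156.

```bash
python3 drive.py '[{"turn_vec": [0,0.0156,0]},{},{}]' >/dev/null;python3 st.py
for i in 1; do python3 drive.py '[{"d": [-0.012,0,0]},{},{}]' >/dev/null;python3 st.py; done
python3 drive.py '[{"d": [-0.012,0,0]},{},{}]' >/dev/null;python3 st.py
python3 drive.py '[{"d": [-0.012,0,0]},{},{}]' >/dev/null;python3 st.py
```

```text
x,y,z -7.610005681579256 -0.05357773696709023 37.71789122678723 pitch 0.9412134933379155 F x,y,z -2.258048200739901 -1.0286258939188655 5.700578805795543 M about y 0.5954255443227215
x,y,z -7.671434873743636 -0.06904043744020205 37.735766404643044 pitch 0.9013897525859567 F x,y,z -0.9286012126209107 -0.4065443005399793 5.759640389197706 M about y 0.2768031918781238
x,y,z -7.991679127480232 -0.06838095105653474 37.75234340329634 pitch 0.8631466724482717 F x,y,z 0.8618264587030944 0.4100857757730244 5.256329219159127 M about y -0.07371853651274145
x,y,z -8.660443699298776 -0.10639631380531656 37.736550465459025 pitch 0.8693357014338308 F x,y,z 1.5249592495111706 -0.8054523290510867 5.206921007627762 M about y -0.016263792698344968
```

To row units: -0.6 mm is -0.012.

```bash
python3 drive.py '[{"d": [-0.012,0,0]},{},{}]' >/dev/null;python3 st.py
python3 drive.py '[{"d": [-0.012,0,0]},{},{}]' >/dev/null;python3 st.py
python3 drive.py '[{"d": [-0.012,0,0]},{},{}]' >/dev/null;python3 st.py
```

```text
x,y,z -8.884959778022651 -0.08806471896562984 37.73952630299608 pitch 0.823493356621635 F x,y,z 5.306999407960998 -0.1003717919490299 4.687749538321346 M about y -0.8634531516768462
x,y,z -8.906381364694177 -0.10572243877394083 37.76608056060287 pitch 0.756169125325885 F x,y,z 6.237644381880811 0.46867701650839244 3.4772618642817807 M about y -1.1477395201578575
x,y,z -8.930447577483825 -0.12620456378782796 37.77129090524139 pitch 0.691517883548741 F x,y,z 8.816639745732136 1.4204113961269837 2.3723394867733365 M about y -1.465845914743306
```

The position stops at x = -8.9 while the force climbs, so the closed end is on the stop. I'll relax that, press down once more to confirm the seat, ease off and release.

To row units: 0.6 mm is 0.012, 0.5 mm is 0.01.

```bash
python3 drive.py '[{"d": [0.012,0,0.01]},{"d": [0.012,0,0.008]},{"d": [0.004,0,0]},{},{}]' >/dev/null;python3 st.py
python3 drive.py '[{"d": [0,0,-0.006]},{"d": [0,0,-0.008]},{},{}]' - 8 ;python3 st.py
```

```text
x,y,z -8.886504198475015 -0.12490797025029465 37.676342375520115 pitch 0.8315140970169745 F x,y,z 3.7992414051779866 3.022616789519711 10.23470691267201 M about y -0.6181449446877607
time_s: 20.0
ee_pos: [511.9, 155.9, 37.6]
ee_rot: [179.9, 0.8, 61.5]
force: [1.1, 5.3, 5.9]
gripper_width: 12.7
gripper_force: 8.0
x,y,z -8.974563207433686 -0.1104686182968937 37.58846739178377 pitch 0.849518708402642 F x,y,z 5.195076704855352 1.5344002893374444 5.921881876224164 M about y -0.75908028611628
```

To row units: -45 mm is -0.9, -40 mm is -0.8.

```bash
python3 drive.py '[{},{},{},{},{}]' 34;python3 st.py
python3 drive.py '[{"d": [0,0,-0.1]},{"d": [0,0,-0.4]},{"d": [0,0,-0.6]},{"d": [0,0,-0.8]},{"d": [0,-0.6,-0.6]},{"d": [0,-0.8,-0.4]},{"d": [0,-0.8,0]},{"d": [0,-0.8,0]}]'
python3 drive.py '[{"d": [0,-0.9,0]},{"d": [0,-0.9,0]},{"d": [0,-0.9,0]},{},{}]'
python3 - <<'E'
from h import *
f=lambda im,c,w,h:cv2.resize(im[c[1]-h:c[1]+h,c[0]-w:c[0]+w],None,fx=8,fy=8,interpolation=cv2.INTER_CUBIC)
t=env.grab_frame("top");s=env.grab_frame("side")
cv2.imwrite("pics/fin.png",np.hstack([f(t,(204,205),42,36),f(s,(240,230),42,36)][0:2])); cv2.imwrite("pics/t9.png",t)
im=cv2.imread("pics/fin.png");cv2.imwrite("pics/fin.png",cv2.resize(np.vstack([im[:,:672],im[:,672:]]),None,fx=.52,fy=.52))
E
```

```text
time_s: 20.5
ee_pos: [510.4, 154.8, 36.8]
ee_rot: [-180.0, 1.0, 61.5]
force: [-0.9, 0.4, 0.2]
gripper_width: 33.7
gripper_force: 0.0
x,y,z -10.668093597826898 0.6617002154287404 36.82164520679698 pitch 1.0447413315301601 F x,y,z -0.07281290813328156 0.9818225323619016 0.2146395873778791 M about y 0.09038207747401511
time_s: 21.3
ee_pos: [379.1, 229.4, 183.4]
ee_rot: [179.9, 0.9, 61.5]
force: [1.1, 0.9, -0.0]
gripper_width: 33.6
gripper_force: 0.0
time_s: 21.8
ee_pos: [261.0, 293.4, 182.6]
ee_rot: [180.0, 0.9, 61.7]
force: [1.2, 0.8, 0.9]
gripper_width: 33.7
gripper_force: 0.0
```

View pics/fin.png

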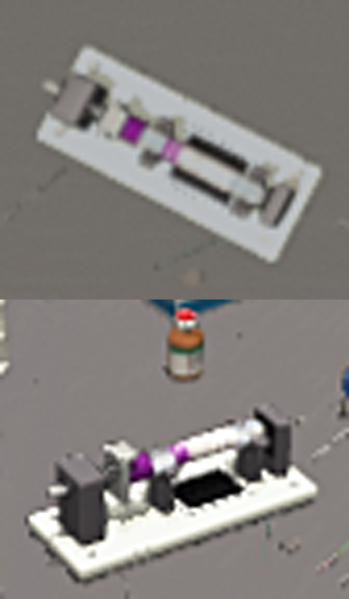

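The top half shows the tube along the cradle: cap at (132,130) against the pusher, closed end at (260,195) by the stop. The side half shows it in both yokes, from cap (140,465) to closed end (260,428). I'll check numerically that it is level before handing in.

```bash
python3 - <<'E'
from h import *
y=np.radians(61.66);d=np.array([np.cos(y),np.sin(y),0]);O=np.array([516.04,163.9,0])
s=env.grab_frame("side")
a=s[210:245,220:270];g=a.astype(int);hsv=cv2.cvtColor(a,cv2.COLOR_BGR2HSV)
pu=((hsv[...,0]>130)&(hsv[...,0]<172)&(hsv[...,1]>60)).astype(np.uint8)
n,l,st,c=cv2.connectedComponentsWithStats(pu)
for k in range(1,n):
    if st[k,4]>3: print("purple",c[k]+[220,210],st[k,4])
for x in(40,10): print("pred purple x",x,proj("side",O+x*d+[0,0,42.3]))
ex=(proj("side",O-30*d+[0,0,42.3]),proj("side",O+0*d+[0,0,42.3]));print(ex)
# white body centre rows per column between the fingers' region
for cx in range(240,262,2):
    col=g[:,cx-220].min(1);r=np.nonzero(col>165)[0]
    print(cx,r+210, end=' | ')
u=[proj("side",O+x*d+[0,0,42.3]) for x in(-45,35)];print("\nslope pred level",(u[1][1]-u[0][1])/(u[1][0]-u[0][0]))
u=[proj("side",O+x*d+[0,0,42.3+.03*(x+5)]) for x in(-45,35)];print("slope cap up .03",(u[1][1]-u[0][1])/(u[1][0]-u[0][0]))
E
```

```text
purple [240.88 230.65] 17
purple [231.5  233.97] 34
pred purple x 40 [228.6  234.97]
pred purple x 10 [239.24 231.49]
(array([253.02, 226.98]), array([242.73, 230.35]))
240 [229 242 243 244] | 242 [211 228 229 234 235 236 244] | 244 [227 228 229 230 233 234 235 244] | 246 [227 228 229 230 232 233 234 235 244] | 248 [226 227 228 229 232 233 234 243 244] | 250 [225 226 227 228 231 232 233 242 243 244] | 252 [225 226 227 228 230 231 232 233 234 242 243 244] | 254 [224 225 226 227 228 230 231 241 242 243 244] | 256 [224 225 226 227 228 237 238 240 241 242 243 244] | 258 [223 224 225 226 238 239 240 241 242 243 244] | 260 [224 225 238 239 240 241 242 243 244] | 
slope pred level -0.3269951608255482
slope cap up .03 -0.2970284722212941
```

The body's edges slope about -0.30 and the purple marks about -0.35, against -0.327 predicted for a level tube, so it is level within the measuring error. Handing in.

```bash
python3 -c "
from workcell import env
print(env.job_done())"
```

```text
the job is handed in; nothing more can be done
None
```

The job is handed in, and the hand-in gave back no verdict: the tube lies in both grooves (bed found with its axis about 42 mm up), cap under the lip against the pusher, closed end on the stop, released with the arm clear; readings showed at most about 11 N pressing down, and I measured it as level but only to about the 0.03 rad limit.

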